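# Probe the empty socket of a weld fixture and fit the rest post that matches its depth

### The job

Feel gently for the bottom of the fixture's empty socket with the depth rod, letting it rest there a moment, to find how deep the stop has been set, and stand the rod back in its stand. Then take the post made for that depth from the rack and push it down firmly onto the stop, with about 20 N and no more than needed, so that its head is level with the other three. Leave the two other posts in the rack and everything else where it is.

Things in the scene. Friction and masses are not known exactly. Their poses are not given: they have to be found in the camera images.
- fixture: Grey steel weld fixture, a block 180 x 180 x 70 mm high, fixed to the table. Origin: centre of its underside; z up. Three bright metal rest posts stand in it, 70 mm out from its centre along its +x, +y and -y; the flat tops of their heads (30 mm wide) are 50 mm above the block's top face. The fourth post, towards -x, is missing.
- socket (a point): Centre of the mouth of the empty post socket, on the block's top face, 70 mm from its centre along the block's -x, ringed in brass. Vertical blind bore, 17 mm in diameter, chamfered. The hard stop at its bottom has been set 30, 42 or 54 mm below the face; which is not known.
- ball (a point): Spring ball plunger in the side of the socket, on the bore's wall towards the block's -x, 8 mm below the mouth. Its ball stands 3 mm into the bore and grips a post's shank: a post does not drop in by its own weight but has to be pushed (about 3 to 7 N) and stays where it is left. On the stop it takes a push of 20 N without moving; more than 40 N is forcing it.
- post_30: Loose aluminium rest post for a socket 30 mm deep, marked by a yellow band and spot on its head. 80 mm long overall: shank 16 mm in diameter, its last 13 mm a pilot nose 8 mm in diameter with a 4 mm taper above it, head 30 mm in diameter, 28 mm high. About 94 g. Origin: centre of the nose's end; z up towards the head. Stands in one of the rack's three holes.
- post_30_top (a point): Centre of the flat top of the head of the yellow post, 80 mm above its nose.
- post_42: Loose aluminium rest post for a socket 42 mm deep, marked by a blue band and spot on its head. 92 mm long overall: shank 16 mm in diameter, its last 13 mm a pilot nose 8 mm in diameter with a 4 mm taper above it, head 30 mm in diameter, 28 mm high. About 104 g. Origin: centre of the nose's end; z up towards the head. Stands in one of the rack's three holes.
- post_42_top (a point): Centre of the flat top of the head of the blue post, 92 mm above its nose.
- post_54: Loose aluminium rest post for a socket 54 mm deep, marked by a red band and spot on its head. 104 mm long overall: shank 16 mm in diameter, its last 13 mm a pilot nose 8 mm in diameter with a 4 mm taper above it, head 30 mm in diameter, 28 mm high. About 113 g. Origin: centre of the nose's end; z up towards the head. Stands in one of the rack's three holes.
- post_54_top (a point): Centre of the flat top of the head of the red post, 104 mm above its nose.
- rack: Aluminium rack with green sides that holds the three loose posts upright, fixed: 232 x 64 x 30 mm high. Origin: centre of its underside. Three holes in a row along its x axis at -76, 0 and +76 mm, 18.5 mm in diameter, 18 mm deep: a post standing in it has its nose 12 mm above the table. Which post is in which hole varies.
- rod: Depth rod: steel rod 8 mm in diameter and 100 mm long with a black grip 20 mm in diameter and 50 mm long on top (150 mm overall), 90 g, upright in its stand. A touch of 5 to 10 N is enough to probe, 25 N is too much. Painted rings 3 mm wide are centred 30 mm (yellow), 42 mm (blue) and 54 mm (red) above the tip, as on the posts. Origin: the tip; z up towards the grip.
- rod_tip (a point): Lower end of the depth rod.
- rod_stand: Red steel stand of the depth rod, fixed: 64 x 64 x 45 mm high. Origin: centre of its underside.
- stand_hole (a point): Centre of the mouth of the stand's hole, 45 mm above the table: 11 mm in diameter, 40 mm deep, chamfered. The rod stands in it with its tip 5 mm above the table.
- wrench: Bystander: steel wrench, lying. Origin: under its middle.
- grinder: Bystander: red angle grinder, lying. Origin: under its middle.
- clamp: Bystander: red bar clamp, lying. Origin: under its middle.
- magnet: Bystander: red triangular magnetic welding square, lying. Origin: under its middle.
- tape: Bystander: yellow tape measure, 62 mm high. Origin: under its middle.
- offcut: Bystander: piece of bare steel square tube, 150 x 25 x 25 mm, lying. Origin: under its middle.
Things that resemble listed ones, but are neither listed nor needed, are in the scene too. Leave any turquoise look-alike of the post_54 alone.

How it is judged:
By the outcome, as a careful person would: the job done as asked, in the order asked, and still so for the second after the job is handed in, with the robot touching nothing.
It also fails if it takes over 72 s, if anything falls off the work surface, if the arm or the gripper's body presses on something with over 40 N, if the wrist force passes 120 N, or if a joint passes its speed limit or range.

### The arm

A 6-joint arm with a two-finger parallel gripper is mounted at the origin on the work surface. World frame = base frame: x ahead of the robot, y to its left, z up, the work surface at z = 0. Lengths are in m, angles in degrees, forces in N, time in s.
With the tool pointing down it reaches from about 0.35 to 0.85 m from the base axis. Payload 8.1 kg.
Tool frame: the origin (TCP) lies at the very end of the fingers, on their centre line; the grasp point (between the pads) lies 19 mm behind it (bot.grasp_offset is the distance from the TCP to the grasp point, in m); z points along the fingers, y is the line along which they close (so a half turn about z gives the same grasp; the last joint's range is limited). The gripper opens to 85 mm and grips with 20 to 120 N. Pads are 22 mm wide; open, the fingers measure 114 mm over their backs; the gripper's body (76 mm by 85 mm) begins 54 mm behind the grasp point. The pads swing forward as they close: fully open they stand 13 mm farther back than shut.
Start: joints at [71.941, 7.471, 85.268, -0, 87.261, -4.893], TCP at [0.137, 0.584, 0.209] pointing down, gripper open.
Joint ranges: [-169.43, 169.43], [-51.17, 129.36], [1.28, 143.12], [-76.62, 256.62], [0, 156.53], [-152.29, 152.29]. Speed limits (degrees/s): [136.94, 136.94, 159.86, 180, 180, 180].

### API

Orientations are given as [roll, pitch, yaw] about the fixed x, y, z axes, in that order (R = Rz(yaw) Ry(pitch) Rx(roll)).
In Python, from workcell import bot gives the robot as it stands.
- The arm moves only by the shell command python3 -m jog 'ROWS' [FORCE]. ROWS is JSON, a list of rows, each a list of 5 numbers: the opening, from 0 (shut) to 1 (fully open), then the shift along the world's x, y, z in m, then the turn about the world's z in degrees. A call has exactly 8 rows; each row is the pose to reach, as a shift and turn from the pose commanded when the call began; what a row does not reach only later rows make up. A row lasts 1/8 s, in which the tool goes at most 62.5 mm and 10.7 degrees, less where a joint would pass 70% of its speed; a pose out of reach is approached as far as the arm can. A call with a gripper value outside its range is refused whole. The fingers move at their own pace and stop on an object; FORCE is the grip in N (left out, the last holds). Time passes only in rows, so rows that repeat a pose let the fingers close, or fill a call up. It gives the time, the measured TCP pose, the force, the opening and the grip force at its end, in the units of the state.
- bot.get_obs(): the state, without advancing time (a new reading comes with each control period).
- bot.capture(name): name is "scene" or "top" or "wrist"; returns the picture (420x560x3 uint8, red, green, blue); there is no depth.
- bot.calibration(name): a dict with "intrinsics" (3x3 intrinsics, pixels), "world_from_camera" (4x4, takes a point from camera to world coordinates); the wrist camera has in their place "hand_eye" (4x4, takes a point from camera to tool coordinates, whose origin is the TCP and whose axes are the flange's). Camera axes: x right, y up, looking along -z (the intrinsics and any distortion apply to the point x, -y, -z); pixel columns grow to the right and rows downward; lengths in m; the calibration is good to about 2 mm. A picture is of the moment at which its call begins: read the wrist's pose just before it. calibration takes no time and is no camera call.
- bot.close_job(): hands the job in; it is judged then, once.
The state is a dict: "time": time; "joint_positions": joint angles; "qvel": joint speeds; "tau": joint torques, N m; "position": TCP position; "eef_rot": TCP orientation; "force": force on the tool from outside, world axes, zero at the start; "ft_torque": the same for the moment, N m; "finger_gap": finger opening in m; "grasp_force": force on a finger pad.
Only numpy, scipy, OpenCV 4.12 (cv2) and the standard library are available. Lean on these libraries where they do the work, as an engineer would, in place of code of your own. Each camera call takes 0.05 s, during which the arm holds its last target. There are 200 camera calls.

## Working session

There is one attempt and no reset: what is moved stays moved. The work goes in short steps, Python scripts to look and compute and a shell command to move; the robot and the scene stay as the last step left them, time stands still between calls to the robot, and variables do not carry over. Pictures are saved under pics/ and viewed, at most 10 in all, crops included, and the job is handed in when it is done.

```bash
mkdir -p pics; ls; python3 - <<'E'
from workcell import bot
import cv2,json
o=bot.get_obs();print(o)
for n in("scene","top"):
    im=bot.capture(n);cv2.imwrite(f"pics/{n}0.png",cv2.resize(im[...,::-1],(800,600),interpolation=cv2.INTER_CUBIC));c=bot.calibration(n);print(n,c)
print(bot.calibration("wrist"),bot.grasp_offset)
E
```

```text
pics
{'time': 0.0, 'joint_positions': array([ 7.19421398e+01,  7.51187035e+00,  8.53299281e+01, -2.69555013e-04,
        8.72599900e+01, -4.89183553e+00]), 'qvel': array([ 0.07921837,  0.09983298, -0.09932606, -0.021822  , -0.18698067,
       -0.05715483]), 'tau': array([ 1.31646422e-03, -5.69411767e+01, -5.00555384e+01, -3.02343024e-04,
        1.46407768e-02, -3.04678326e-05]), 'position': array([0.13645143, 0.5836833 , 0.20767198]), 'eef_rot': array([-1.79898559e+02, -8.41175681e-03,  1.66833981e+02]), 'force': array([ 1.01303904, -0.56313655,  0.29160622]), 'ft_torque': array([-0.03314942, -0.01908643, -0.05498366]), 'grasp_force': 0.0, 'finger_gap': 0.08568495117338033}
scene {'intrinsics': array([[386.01464778,   0.        , 285.51139221],
       [  0.        , 386.01464778, 212.23273527],
       [  0.        ,   0.        ,   1.        ]]), 'world_from_camera': array([[-0.86409406, -0.39982459,  0.30574787,  0.91254405],
       [ 0.50327005, -0.69572169,  0.51253349,  0.63857597],
       [ 0.00779193,  0.59675089,  0.80238872,  1.08524894],
       [ 0.        ,  0.        ,  0
[... 298 characters left out ...]
6071,  0.02028965,  0.00817603,  0.02186826],
       [ 0.01169767,  0.1800433 ,  0.98358913,  1.67986759],
       [ 0.        ,  0.        ,  0.        ,  1.        ]])}
{'intrinsics': array([[355.91737682,   0.        , 272.78053454],
       [  0.        , 355.91737682, 207.13194779],
       [  0.        ,   0.        ,   1.        ]]), 'hand_eye': array([[ 3.55969330e-04,  9.50879812e-01,  3.09560102e-01,
         8.06057138e-02],
       [ 9.99999856e-01, -4.62786540e-04,  2.71627702e-04,
        -3.50426583e-05],
       [ 4.01545547e-04,  3.09559961e-01, -9.50879840e-01,
        -1.65118106e-01],
       [ 0.00000000e+00,  0.00000000e+00,  0.00000000e+00,
         1.00000000e+00]])} 0.0187
```

View pics/scene0.png

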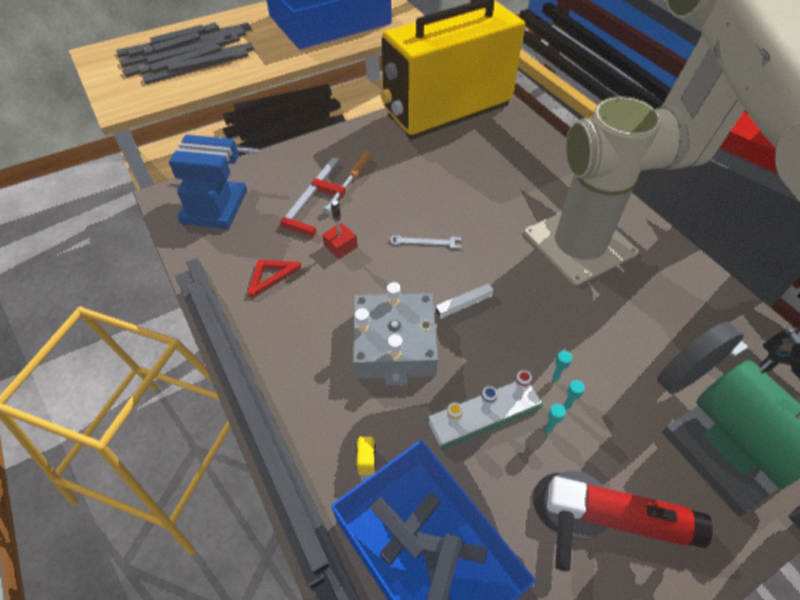

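View pics/top0.png

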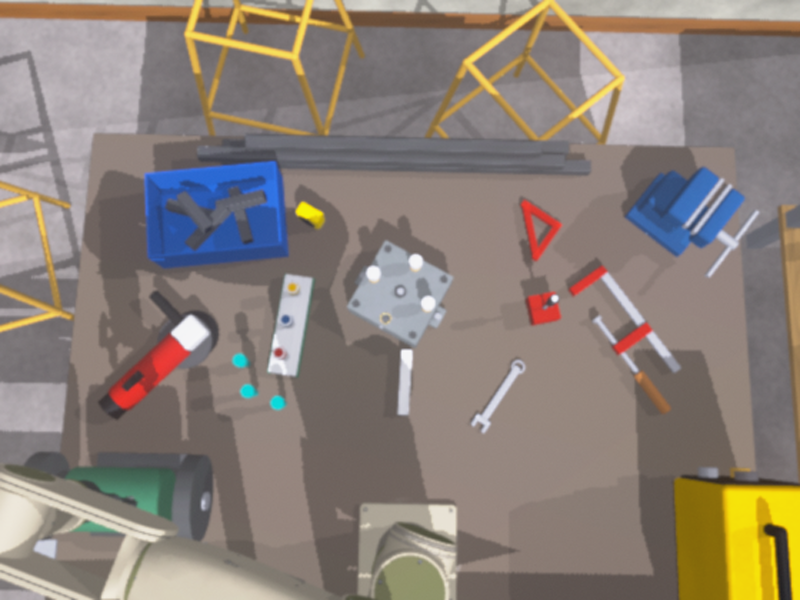

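The scene picture shows the fixture with its socket at (426,324), posts in the rack yellow (455,409), blue (489,394) and red (524,377), and the rod grip at (336,208). The top picture shows the rod grip at (553,299), yellow (292,287), blue (285,320), red (278,353), the socket at (386,318) and heads at (373,273), (416,261) and (428,303).

```bash
cat > h.py <<'E'
from workcell import bot
import numpy as np,cv2
from scipy.spatial.transform import Rotation as R
def cam(n,o=None):
    c=bot.calibration(n)
    if n!="wrist": return c["intrinsics"],c["world_from_camera"]
    o=o or bot.get_obs();T=np.eye(4);T[:3,:3]=R.from_euler("xyz",o["eef_rot"],degrees=True).as_matrix();T[:3,3]=o["position"]
    return c["intrinsics"],T@c["hand_eye"]
def onplane(KT,px,z):
    K,T=KT;d=np.linalg.inv(K)@[px[0],px[1],1];d=T[:3,:3]@[d[0],-d[1],-d[2]];p=T[:3,3]
    return p+d*(z-p[2])/d[2]
def proj(KT,X):
    K,T=KT;p=T[:3,:3].T@(np.array(X)-T[:3,3]);u=K@[p[0],-p[1],-p[2]];return u[:2]/u[2]
E
python3 - <<'E'
from h import *
t=cam("top");s=cam("scene")
L=dict(yellow=(292,287,455,408,.092),blue=(285,320,489,393,.104),red=(278,353,524,376,.116),rod=(553,299,336,204,.155),socket=(386,318,426,324,.07),h1=(373,273,395,340,.12),h2=(416,261,361,315,.12),h3=(428,303,393,288,.12))
for k,(a,b,c,d,z) in L.items():
    print(k,onplane(t,(a*.7,b*.7),z).round(4),onplane(s,(c*.7,d*.7),z).round(4))
E
```

```text
yellow [0.5838 0.2716 0.092 ] [0.583  0.2725 0.092 ]
blue [0.5063 0.2817 0.104 ] [0.5109 0.2834 0.104 ]
red [0.4313 0.2914 0.116 ] [0.4333 0.2918 0.116 ]
rod [ 0.5565 -0.3053  0.155 ] [ 0.5583 -0.3013  0.155 ]
socket [0.5207 0.0582 0.07  ] [0.5197 0.0603 0.07  ]
h1 [0.6138 0.0885 0.12  ] [0.6159 0.0911 0.12  ]
h2 [ 0.6433 -0.007   0.12  ] [ 0.6478 -0.0008  0.12  ]
h3 [ 0.5484 -0.0351  0.12  ] [ 0.5522 -0.0309  0.12  ]
```

```bash
python3 -m jog '[[1,0.03,-0.05,0.01,-5],[1,0.06,-0.10,0.02,-10],[1,0.095,-0.15,0.03,-15],[1,0.13,-0.20,0.04,-20],[1,0.165,-0.25,0.05,-25],[1,0.20,-0.30,0.055,-30],[1,0.235,-0.35,0.06,-35],[1,0.27,-0.40,0.06,-40]]' 40 && python3 -m jog '[[1,0.02,-0.058,0,-5],[1,0.04,-0.116,0,-10],[1,0.06,-0.174,0,-15],[1,0.08,-0.232,0,-20],[1,0.10,-0.29,0,-25],[1,0.12,-0.348,0,-30],[1,0.14,-0.406,0,-35],[1,0.15,-0.46,0,-40]]'
python3 - <<'E'
from h import *
o=bot.get_obs();print(o["time"],o["position"],o["eef_rot"],o["joint_positions"])
im=bot.capture("wrist");cv2.imwrite("pics/w1.png",im[...,::-1])
w=cam("wrist",o)
for z in (.155,.045):print(proj(w,(.5574,-.3033,z)))
E
```

```text
time: 1.1
position: [0.4075, 0.1825, 0.2691]
eef_rot: [179.9, 0.0, 126.7]
force: [0.9, 0.3, -0.1]
finger_gap: 0.0852
grasp_force: 0.0
time: 2.1
position: [0.5569, -0.2777, 0.2678]
eef_rot: [-180.0, -0.0, 86.7]
force: [0.2, 0.9, 0.1]
finger_gap: 0.0853
grasp_force: 0.0
2.1 [ 0.55685148 -0.27773027  0.26776937] [-1.79950705e+02 -3.51536703e-02  8.66567707e+01] [-3.12323926e+01  1.00430580e+01  7.63203659e+01  8.02916424e-03
  9.36965890e+01 -2.78886649e+01]
[276.74887111 223.72351995]
[275.79126586 189.23445184]
```

View pics/w1.png

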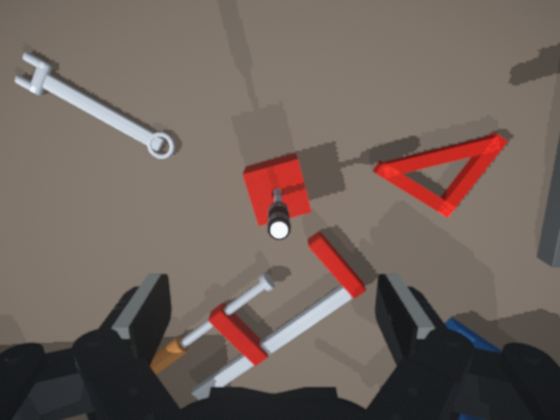

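The wrist picture shows the rod's white grip top at (279,230) and the rod entering the stand near (277,191), next to the prediction.

```bash
python3 - <<'E'
from h import *
w=cam("wrist");im=cv2.imread("pics/w1.png")
m=(im.min(2)>190).astype(np.uint8);n,l,s,c=cv2.connectedComponentsWithStats(m)
for i in range(1,n):
    if abs(c[i]-[279,230]).max()<15 and s[i][4]>20: print(c[i],s[i],onplane(w,c[i],.155))
g=cv2.cvtColor(im,cv2.COLOR_BGR2HSV);m=((g[...,1]>150)&((g[...,0]<10)|(g[...,0]>170))).astype(np.uint8);m=m[140:235,230:318];k,_=cv2.findContours(m,0,2);k=max(k,key=cv2.contourArea)+[230,140]
r=cv2.minAreaRect(k);print(r,onplane(w,r[0],.045))
for p in ((245,169),(296,155),(310,211),(260,224)):print(onplane(w,p,.045))
E
```

```text
[278.5915493  229.53521127] [271 222  17  16 213] [ 0.55742952 -0.31460771  0.155     ]
((276.0233459472656, 189.47972106933594), (60.4339599609375, 57.251766204833984), 75.57923126220703) [ 0.55628286 -0.31008492  0.045     ]
[ 0.52360265 -0.28447005  0.045     ]
[ 0.58047777 -0.27267883  0.045     ]
[ 0.59351898 -0.33814009  0.045     ]
[ 0.5350924  -0.35026921  0.045     ]
```

```bash
python3 - <<'E'
from h import *
from scipy.optimize import least_squares
a=bot.capture("top");b=bot.capture("scene")
t,s,w=cam("top"),cam("scene"),cam("wrist")
print([proj(k,(.5574,-.3146,.155)).round(1) for k in(t,s)],[proj(k,(.5574,-.3146,.045)).round(1) for k in(t,s)])
A=cv2.imread("pics/top0.png");B=cv2.imread("pics/scene0.png")
c=[cv2.resize(i[y-50:y+50,x-50:x+50],(400,400),interpolation=cv2.INTER_CUBIC) for i,x,y in((A,550,300),(B,338,215))]
cv2.imwrite("pics/c1.png",np.hstack(c))
E
```

```text
[array([390.1, 209.1]), array([233.8, 140.4])] [array([382.9, 215.1]), array([236.7, 162.5])]
```

View pics/c1.png

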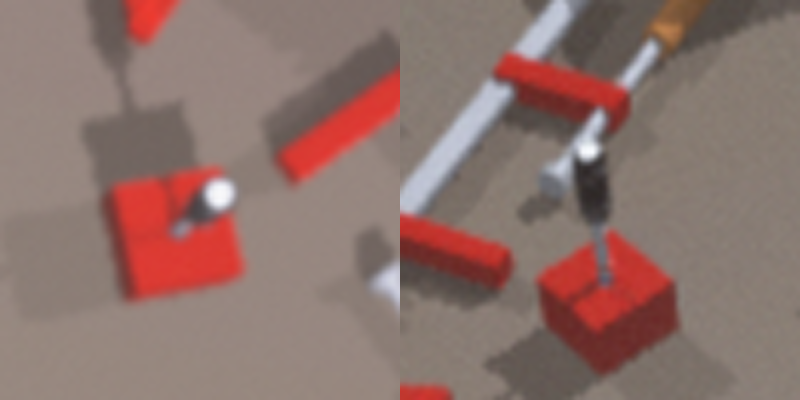

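The crop shows the grip top at top-camera (388.2,209.0) and scene (234.5,141.8), so the rod is at about (0.557,-0.311), upright to within a few mm.

```bash
python3 -m jog '[[1,0,-0.017,0,0],[1,0,-0.034,0,0],[1,0,-0.034,-0.02,0],[1,0,-0.034,-0.04,0],[1,0,-0.034,-0.05,0],[1,0,-0.034,-0.05,0],[1,0,-0.034,-0.05,0],[1,0,-0.034,-0.05,0]]'
python3 - <<'E'
from h import *
o=bot.get_obs();print(o["time"],o["position"],o["eef_rot"])
im=bot.capture("wrist")[...,::-1];cv2.imwrite("pics/w2.png",im)
w=cam("wrist",o)
m=(im.min(2)>190).astype(np.uint8);n,l,s,c=cv2.connectedComponentsWithStats(m)
for i in range(1,n):
    if s[i][4]>60: print(c[i],s[i],onplane(w,c[i],.155))
print(proj(w,(.557,-.311,.155)))
E
```

```text
time: 3.25
position: [0.5572, -0.31, 0.2198]
eef_rot: [179.9, 0.0, 86.8]
force: [-0.1, -0.6, 0.1]
finger_gap: 0.0854
grasp_force: 0.0
3.25 [ 0.55715203 -0.30995437  0.21978429] [1.79914244e+02 4.80544810e-02 8.68424751e+01]
[87.63474524 91.78023327] [   4   47  151   88 1629] [ 0.44691859 -0.2246689   0.155     ]
[276.52760736 211.44478528] [267 202  20  20 326] [ 0.55869859 -0.30855645  0.155     ]
[242.9612069 294.       ] [219 278  48  35 232] [ 0.53064752 -0.37146534  0.155     ]
[310.09136331 320.8194147 ] [ 261  286   97   70 1401] [ 0.57961439 -0.39749461  0.155     ]
[185.06837607 335.82905983] [170 325  30  23 117] [ 0.48317168 -0.40569766  0.155     ]
[228.35227273 375.79261364] [207 364  39  25 352] [ 0.51286241 -0.44573682  0.155     ]
[274.2323717  214.95037504]
```

View pics/w2.png

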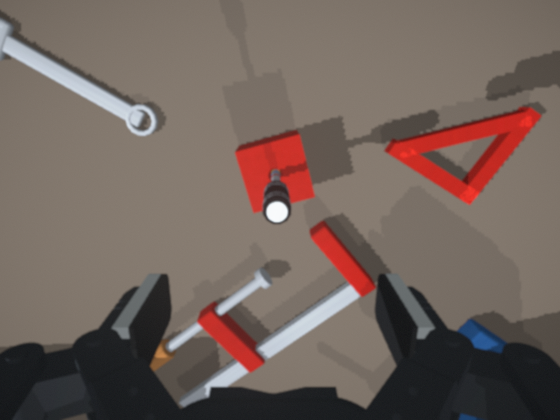

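The picture shows the grip top at (276.5,211.4), which puts the rod at (0.558,-0.309), almost straight under the tool.

```bash
python3 -m jog '[[0.8,0.001,0.001,-0.04,0],[0.6,0.001,0.001,-0.08,0],[0.6,0.001,0.001,-0.105,0],[0.6,0.001,0.001,-0.105,0],[0,0.001,0.001,-0.105,0],[0,0.001,0.001,-0.105,0],[0,0.001,0.001,-0.105,0],[0,0.001,0.001,-0.105,0]]' 50 ; python3 -m jog '[[0,0,0,0,0],[0,0,0,0.01,0],[0,0,0,0.03,0],[0,0,0,0.06,0],[0,0,0,0.10,0],[0,0,0,0.13,0],[0,0,0,0.13,0],[0,0,0,0.13,0]]'
```

```text
time: 4.3
position: [0.559, -0.3097, 0.1163]
eef_rot: [179.8, 0.1, 86.8]
force: [-0.0, 0.7, 6.0]
finger_gap: 0.018
grasp_force: 48.9
time: 5.3
position: [0.5573, -0.3086, 0.2434]
eef_rot: [-180.0, -0.0, 86.8]
force: [0.6, -0.0, -1.5]
finger_gap: 0.0176
grasp_force: 49.0
```

```bash
python3 -m jog '[[0,0,0.02,0.025,0],[0,-0.005,0.075,0.03,0],[0,-0.01,0.13,0.03,0],[0,-0.02,0.185,0.03,0],[0,-0.03,0.24,0.03,0],[0,-0.035,0.295,0.03,0],[0,-0.037,0.345,0.03,0],[0,-0.037,0.367,0.03,0]]';python3 -m jog '[[0,0,0,0,0],[0,0,0,0,0],[0,0,0,0,0],[0,0,0,0,0],[0,0,0,0,0],[0,0,0,0,0],[0,0,0,0,0],[0,0,0,0,0]]'
python3 - <<'E'
from h import *
o=bot.get_obs();print(o["time"],o["position"],o["eef_rot"],o["force"])
im=bot.capture("wrist")[...,::-1];cv2.imwrite("pics/w3.png",im)
w=cam("wrist",o);p=o["position"]
print(proj(w,(.5202,.0592,.07)),proj(w,p-[0,0,.111]))
bot.capture("top");cv2.imwrite("pics/t3raw.png",bot.capture("top")[...,::-1])
E
```

```text
time: 6.3
position: [0.5192, 0.0608, 0.2719]
eef_rot: [-179.8, -0.0, 87.0]
force: [0.6, -1.0, -0.1]
finger_gap: 0.0177
grasp_force: 49.1
time: 7.3
position: [0.5206, 0.0583, 0.2737]
eef_rot: [180.0, -0.0, 86.8]
force: [0.3, -0.6, -0.3]
finger_gap: 0.0178
grasp_force: 49.1
7.3 [0.5206368  0.0582696  0.27369626] [ 1.79999602e+02 -8.97303191e-04  8.68363074e+01] [ 0.25473248 -0.56613247 -0.28337659]
[273.43241542 169.6506821 ] [274.24428025 194.84303144]
```

View pics/w3.png

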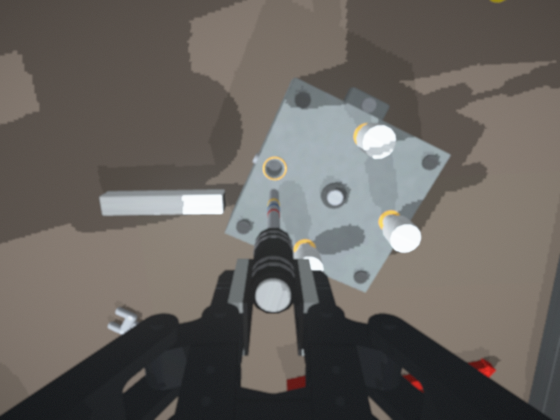

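The picture shows the brass ring at about (275,168) and the rod tip hanging near (274.5,190), lined up between the fingers.

```bash
python3 - <<'E'
from h import *
w=cam("wrist");im=cv2.imread("pics/w3.png")
g=cv2.cvtColor(im,cv2.COLOR_BGR2HSV);m=(g[...,1]>90)&(g[...,0]>12)&(g[...,0]<30);m[:150]=0;m[186:]=0;m[:,:255]=0;m[:,295:]=0
k=np.argwhere(m)[:,::-1].astype(np.float32);e=cv2.fitEllipse(cv2.convexHull(k));print(len(k),e,onplane(w,e[0],.07))
for r in range(184,206):print(r,im[r,268:282].sum(1)//3)
print(onplane(w,(274.5,190.5),.1625))
E
```

```text
84 ((274.410400390625, 167.835693359375), (22.518312454223633, 23.296615600585938), 81.64744567871094) [0.52132682 0.06110968 0.07      ]
184 [173 174 175 175 176 177 177 177 178 178 176 173 170 167]
185 [173 174 175 175 177 176 176 178 178 177 175 169 164 162]
186 [173 173 174 175 176 177 176 176 178 177 174 167 162 161]
187 [173 172 173 173 172 172 173 174 176 175 172 166 162 161]
188 [171 172 170 164 161 158 157 164 169 171 169 163 162 161]
189 [172 170 163 150 139 134 134 140 152 161 162 162 162 162]
190 [172 165 153 135 121 115 114 119 128 141 152 159 161 160]
191 [170 161 145 127 115 111 110 111 114 125 141 154 158 162]
192 [168 157 141 123 114 110 110 107 109 115 132 150 157 160]
193 [168 156 139 124 114 110 110 108 107 112 128 147 157 158]
194 [167 155 139 123 113 110 110 110 107 112 126 146 157 159]
195 [166 155 139 122 113 110 110 109 107 110 124 145 156 158]
196 [166 153 137 122 113 110 109 108 108 109 123 143 155 158]
197 [165 153 137 122 113 112 110 108 108 110 122 143 156 158]
198 [165 152 137 123 116 115 113 110 107 110 122 144 155 158]
199 [163 152 138 128 121 120 116 112 109 110 121 142 155 158]
200 [162 151 139 129 124 121 118 114 110 110 120 141 155 159]
201 [163 149 137 124 116 112 111 110 109 110 121 142 154 158]
202 [163 150 133 116 106 101 102 102 105 109 121 139 153 158]
203 [162 145 126 108  96  92  91  92  96 102 117 135 151 157]
204 [155 135 114 100  94  93  91  88  86  92 109 133 151 156]
205 [147 124 109 105 103 103 101  97  91  90 104 130 150 156]
[0.52103221 0.06185761 0.1625    ]
```

```bash
python3 -m jog '[[0,0.001,0.001,-0.03,0],[0,0.001,0.001,-0.06,0],[0,0.001,0.001,-0.085,0],[0,0.001,0.001,-0.095,0],[0,0.001,0.001,-0.105,0],[0,0.001,0.001,-0.113,0],[0,0.001,0.001,-0.119,0],[0,0.001,0.001,-0.119,0]]'
```

```text
time: 8.45
position: [0.5215, 0.0592, 0.1544]
eef_rot: [-180.0, -0.0, 86.8]
force: [-1.1, -0.6, -0.3]
finger_gap: 0.0176
grasp_force: 49.1
```

```bash
python3 -m jog '[[0,0,0,-0.001,0],[0,0,0,-0.002,0],[0,0,0,-0.003,0],[0,0,0,-0.004,0],[0,0,0,-0.005,0],[0,0,0,-0.006,0],[0,0,0,-0.006,0],[0,0,0,-0.006,0]]'
```

```text
time: 9.45
position: [0.5231, 0.0593, 0.1511]
eef_rot: [179.8, -0.0, 86.8]
force: [-1.2, -0.3, 11.4]
finger_gap: 0.0179
grasp_force: 50.3
```

Contact came at TCP z = 0.151, so the stop is at 30 mm. I'll ease off slightly and let the rod rest.

```bash
python3 -m jog '[[0,0,0,0.001,0],[0,0,0,0.001,0],[0,0,0,0.001,0],[0,0,0,0.001,0],[0,0,0,0.001,0],[0,0,0,0.001,0],[0,0,0,0.001,0],[0,0,0,0.001,0]]'; python3 - <<'E'
from h import *
im=bot.capture("wrist")[...,::-1];cv2.imwrite("pics/w4.png",cv2.resize(im[90:290,180:380],(600,600),interpolation=cv2.INTER_CUBIC))
E
```

```text
time: 10.45
position: [0.5226, 0.0593, 0.1512]
eef_rot: [179.9, -0.0, 86.8]
force: [-0.5, -0.3, 7.8]
finger_gap: 0.0177
grasp_force: 49.9
```

View pics/w4.png

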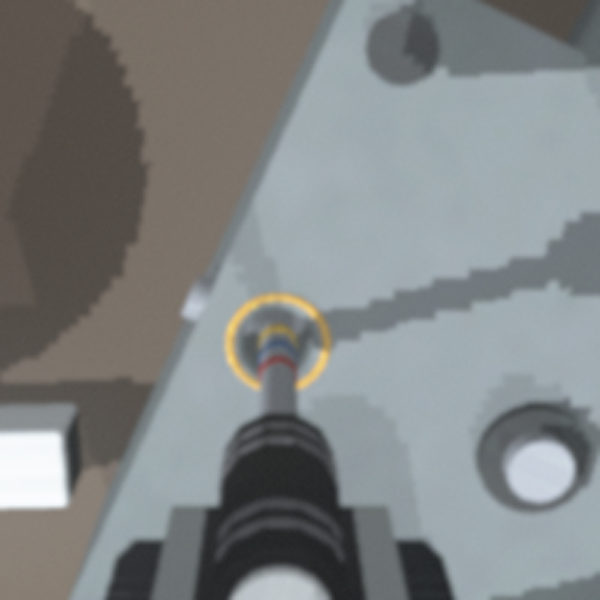

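The picture shows the rod standing in the brass ring at crop (279,340) with its yellow ring just at the mouth and blue and red above it, which confirms 30 mm. Next I lift the rod and return it to the stand.

```bash
python3 -m jog '[[0,0,0,0.02,0],[0,0,0,0.06,0],[0,0,0,0.11,0],[0,0.003,-0.02,0.13,0],[0,0.007,-0.07,0.13,0],[0,0.012,-0.125,0.13,0],[0,0.018,-0.18,0.13,0],[0,0.024,-0.235,0.13,0]]'; python3 -m jog '[[0,0.004,-0.05,0,0],[0,0.008,-0.10,0,0],[0,0.012,-0.125,-0.01,0],[0,0.012,-0.133,-0.05,0],[0,0.012,-0.133,-0.08,0],[0,0.012,-0.133,-0.085,0],[0,0.012,-0.133,-0.085,0],[0,0.012,-0.133,-0.085,0]]'
python3 - <<'E'
from h import *
o=bot.get_obs();p=o["position"];print(o["time"],p,o["force"])
im=bot.capture("wrist")[...,::-1]
w=cam("wrist",o);print(proj(w,p-[0,0,.111]),proj(w,(.5575,-.310,.045)))
cv2.imwrite("pics/w5.png",cv2.resize(im[120:290,190:360],(600,600),interpolation=cv2.INTER_CUBIC))
E
```

```text
time: 11.5
position: [0.5455, -0.1774, 0.2794]
eef_rot: [-180.0, -0.0, 86.8]
force: [1.9, 0.7, -0.5]
finger_gap: 0.0176
grasp_force: 49.0
time: 12.5
position: [0.5586, -0.3092, 0.1969]
eef_rot: [179.8, 0.1, 86.8]
force: [0.7, -0.8, -1.3]
finger_gap: 0.0179
grasp_force: 49.1
12.5 [ 0.55861647 -0.30917016  0.19691566] [ 0.74668607 -0.75655881 -1.29374035]
[273.87803622 194.62850412] [272.457426   183.15600816]
```

View pics/w5.png

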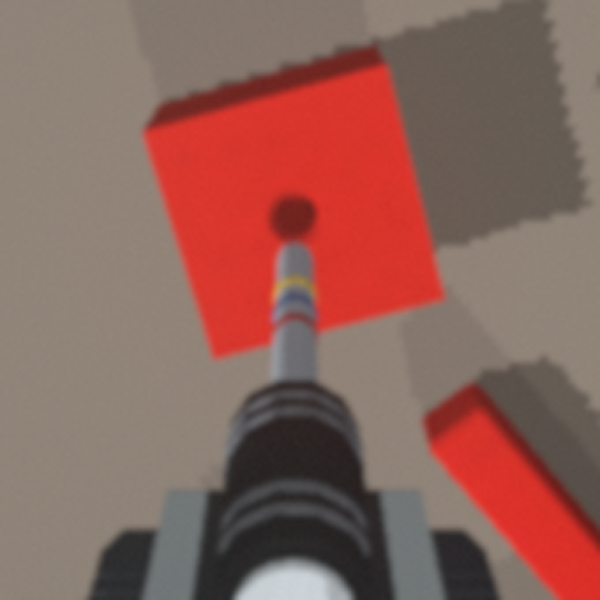

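The picture shows the stand's hole at crop (294,216) and the rod tip at (294,245). Allowing for height, they are aligned within 1 mm, so I can lower the rod straight down.

```bash
python3 -m jog '[[0,0,0,-0.02,0],[0,0,0,-0.035,0],[0,0,0,-0.045,0],[0,0,0,-0.055,0],[0,0,0,-0.065,0],[0,0,0,-0.073,0],[0,0,0,-0.078,0],[0,0,0,-0.078,0]]'
```

```text
time: 13.55
position: [0.5576, -0.3088, 0.1165]
eef_rot: [-180.0, -0.0, 86.8]
force: [1.6, -0.2, -1.8]
finger_gap: 0.0179
grasp_force: 49.5
```

```bash
python3 -m jog '[[0.6,0,0,0,0],[0.6,0,0,0,0],[0.6,0,0,0,0],[0.6,0,0,0.02,0],[0.6,0,0,0.06,0],[0.6,0,0,0.11,0],[0.6,0,0.02,0.14,10],[0.6,0,0.07,0.14,20]]'; python3 - <<'E'
from h import *
im=bot.capture("top");c=im[175:245,350:420];cv2.imwrite("pics/rodback.png",cv2.resize(c[...,::-1],(400,400)))
E
python3 -m jog '[[0.8,0,0.06,0,10],[0.8,0,0.12,0,20],[0.8,0,0.18,0,30],[0.8,0,0.24,0,40],[0.8,0.005,0.30,0,50],[0.8,0.01,0.36,0,60],[0.8,0.015,0.42,-0.02,66],[0.8,0.02,0.475,-0.04,66]]'; python3 -m jog '[[0.8,0.004,0.036,-0.03,0],[0.8,0.004,0.036,-0.03,0],[0.8,0.004,0.036,-0.03,0],[0.8,0.004,0.036,-0.03,0],[0.8,0.004,0.036,-0.03,0],[0.8,0.004,0.036,-0.03,0],[0.8,0.004,0.036,-0.03,0],[0.8,0.004,0.036,-0.03,0]]'
python3 - <<'E'
from h import *
o=bot.get_obs();p=o["position"];print(o["time"],p,o["eef_rot"],o["force"],o["joint_positions"])
im=bot.capture("wrist")[...,::-1]
w=cam("wrist",o);print(proj(w,(.5834,.272,.092)))
r=cv2.resize(cv2.imread("pics/rodback.png"),(420,420));cv2.imwrite("pics/w6.png",cv2.resize(np.hstack([im,r]),(800,343)));cv2.imwrite("pics/w6raw.png",im)
E
```

```text
time: 14.55
position: [0.5593, -0.2406, 0.2627]
eef_rot: [179.7, 0.4, 107.0]
force: [0.7, -0.0, -0.5]
finger_gap: 0.0514
grasp_force: 0.0
time: 15.6
position: [0.5781, 0.2385, 0.2184]
eef_rot: [179.9, 0.2, 172.9]
force: [0.0, 0.7, 0.4]
finger_gap: 0.0682
grasp_force: 0.0
time: 16.6
position: [0.5816, 0.2721, 0.1867]
eef_rot: [-180.0, -0.0, 172.8]
force: [-0.2, -0.1, -1.2]
finger_gap: 0.0685
grasp_force: 0.0
16.6 [0.5816402  0.27210607 0.18667499] [-1.79996463e+02 -4.05350256e-03  1.72826342e+02] [-0.20209895 -0.11074366 -1.2210921 ] [ 2.04989212e+01  1.45314937e+01  7.96007787e+01 -1.25323837e-03
  8.58729601e+01 -6.23273304e+01]
[272.91610484 204.40621842]
```

View pics/w6.png

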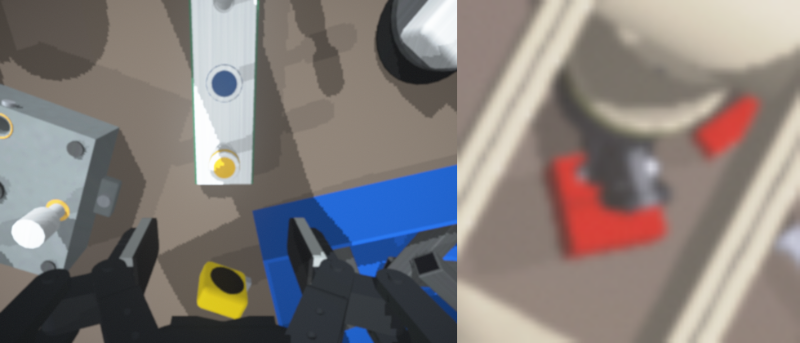

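The picture shows the yellow post in the end hole of the rack at raw (274.5,204.5), matching the prediction. I still have to check the rod, since the arm hid it.

```bash
python3 -m jog '[[0.8,0.0015,0.001,-0.04,0],[0.8,0.0015,0.001,-0.08,0],[0.8,0.0015,0.001,-0.11,0],[0.8,0.0015,0.001,-0.127,0],[0.8,0.0015,0.001,-0.127,0],[0,0.0015,0.001,-0.127,0],[0,0.0015,0.001,-0.127,0],[0,0.0015,0.001,-0.127,0]]' 100;  python3 -m jog '[[0,0,0,0,0],[0,0,0,0,0],[0,0,0,0.01,0],[0,0,0,0.03,0],[0,0,0,0.06,0],[0,0,0,0.10,0],[0,0,0,0.12,0],[0,0,0,0.12,0]]'; python3 - <<'E'
from h import *
im=bot.capture("top");c=im[175:245,350:420]
im=bot.capture("scene");d=im[110:180,200:270]
cv2.imwrite("pics/rb2.png",cv2.resize(np.hstack([c,d])[...,::-1],(800,400),interpolation=cv2.INTER_CUBIC))
o=bot.get_obs();print(o["position"])
E
```

```text
time: 17.65
position: [0.5848, 0.274, 0.0622]
eef_rot: [179.9, 0.2, 172.8]
force: [-1.3, 0.5, 5.3]
finger_gap: 0.0253
grasp_force: 98.2
time: 18.65
position: [0.5845, 0.2737, 0.1824]
eef_rot: [179.9, 0.2, 172.8]
force: [-0.1, 0.1, -2.3]
finger_gap: 0.0252
grasp_force: 98.5
[0.58259694 0.27303286 0.17847228]
```

View pics/rb2.png

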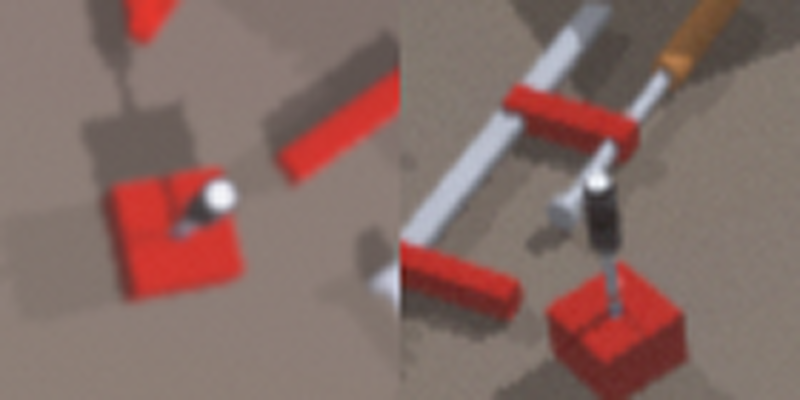

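The rod stands back in its stand as at the start, with the grip top at crop (219,195), and the post is in the grip. From here I measure numerically only, since all 10 views are used.

```bash
python3 -m jog '[[0,-0.012,-0.043,0.005,0],[0,-0.025,-0.086,0.005,0],[0,-0.037,-0.129,0.005,0],[0,-0.05,-0.172,0.005,0],[0,-0.0615,-0.213,0.005,0],[0,-0.0615,-0.213,0.005,0],[0,-0.0615,-0.213,0.005,0],[0,-0.0615,-0.213,0.005,0]]'; python3 -m jog '[[0,0,0,0,0],[0,0,0,0,0],[0,0,0,0,0],[0,0,0,0,0],[0,0,0,0,0],[0,0,0,0,0],[0,0,0,0,0],[0,0,0,0,0]]'; python3 - <<'E'
from h import *
o=bot.get_obs();p=o["position"];print(o["time"],p,o["eef_rot"],o["force"])
im=bot.capture("wrist")[...,::-1].copy();cv2.imwrite("pics/w7.png",im)
w=cam("wrist",o)
q=proj(w,(.5212,.0605,.07));n=proj(w,p-[0,0,.05]);print(q,n,proj(w,p-[0,0,.05]+[-.004,0,0]))
g=cv2.cvtColor(im,cv2.COLOR_BGR2HSV);m=(g[...,1]>90)&(g[...,0]>12)&(g[...,0]<30)
Y,X=np.mgrid[:420,:560];m&=np.hypot(X-q[0],Y-q[1])<22
k=np.argwhere(m)[:,::-1].astype(np.float32);h=cv2.convexHull(k);e=cv2.fitEllipse(h);print(len(k),k.min(0),k.max(0),e,onplane(w,e[0],.07))
x,y=n.astype(int)
for r in range(y-18,y+16,1):print(r,im[r,x-14:x+15].sum(1)//3)
E
```

```text
time: 19.75
position: [0.5214, 0.0611, 0.1839]
eef_rot: [180.0, -0.1, 172.9]
force: [-0.1, 0.2, -0.8]
finger_gap: 0.0248
grasp_force: 98.7
time: 20.75
position: [0.5217, 0.0602, 0.1847]
eef_rot: [-180.0, 0.0, 172.8]
force: [-0.6, -0.7, -0.8]
finger_gap: 0.0248
grasp_force: 98.7
20.75 [0.52165048 0.06022369 0.18470563] [-1.79999541e+02  1.19792368e-03  1.72832530e+02] [-0.62442977 -0.73548354 -0.81508152]
[273.03918215 194.37446748] [272.72774796 222.73363131] [271.95151967 216.93319313]
176 [259. 180.] [288. 209.] ((273.5906677246094, 194.22755432128906), (29.327621459960938, 30.258939743041992), 99.44429779052734) [0.52113218 0.06096266 0.07      ]
204 [161 162 162 164 170 174 173 167 161 159 157 157 157 157 156 158 159 163
 166 171 173 174 172 174 182 186 180 171 162]
205 [160 162 160 160 165 172 174 174 171 170 166 165 166 167 168 168 171 173
 173 175 178 178 177 180 182 180 172 163 161]
206 [157 161 163 161 162 165 169 171 175 175 174 173 173 173 175 177 176 174
 177 181 184 186 185 180 176 170 163 162 160]
207 [157 161 162 163 160 160 161 165 170 175 177 179 179 181 185 187 186 
[... 3039 characters left out ...]
221 220 220 222 221 217 214 212 211 209
 206 201 196 190 184 175 167 154 144 147 156]
233 [179 203 217 219 219 220 223 224 221 219 219 221 221 219 218 217 215 214
 209 206 202 196 191 184 173 161 151 150 157]
234 [185 208 219 220 218 220 223 224 222 220 221 221 220 220 219 218 217 216
 213 211 208 205 202 195 187 179 169 164 165]
235 [194 215 223 223 222 222 223 223 222 222 221 220 220 219 218 218 217 216
 214 213 210 208 206 203 199 196 190 184 180]
236 [210 221 224 224 223 223 222 222 222 221 220 220 219 219 217 217 216 215
 214 212 210 209 206 205 204 201 198 195 191]
237 [220 224 224 223 223 222 222 221 220 221 219 219 219 218 217 216 216 215
 214 211 210 208 207 206 205 202 200 199 195]
```

```bash
python3 -m jog '[[0,0,0.001,-0.03,0],[0,0,0.001,-0.05,0],[0,0,0.001,-0.06,0],[0,0,0.001,-0.066,0],[0,0,0.001,-0.072,0],[0,0,0.001,-0.078,0],[0,0,0.001,-0.083,0],[0,0,0.001,-0.083,0]]'
```

```text
time: 21.8
position: [0.5213, 0.0612, 0.1013]
eef_rot: [-180.0, -0.0, 172.8]
force: [-0.2, -0.3, -1.0]
finger_gap: 0.0245
grasp_force: 98.7
```

```bash
python3 -m jog '[[0,0,0,-0.002,0],[0,0,0,-0.004,0],[0,0,0,-0.006,0],[0,0,0,-0.008,0],[0,0,0,-0.01,0],[0,0,0,-0.012,0],[0,0,0,-0.012,0],[0,0,0,-0.012,0]]'
```

```text
time: 22.8
position: [0.522, 0.0612, 0.0901]
eef_rot: [180.0, 0.0, 172.8]
force: [-0.3, -0.4, 5.4]
finger_gap: 0.0249
grasp_force: 99.4
```

```bash
python3 -m jog '[[0,0,0,-0.0005,0],[0,0,0,-0.001,0],[0,0,0,-0.0015,0],[0,0,0,-0.002,0],[0,0,0,-0.002,0],[0,0,0,-0.002,0],[0,0,0,-0.002,0],[0,0,0,-0.002,0]]'
```

```text
time: 23.8
position: [0.5227, 0.0612, 0.0899]
eef_rot: [180.0, 0.1, 172.8]
force: [-3.3, -0.2, 17.3]
finger_gap: 0.0252
grasp_force: 100.7
```

```bash
python3 -m jog '[[0,0,0,-0.0003,0],[0,0,0,-0.0006,0],[0,0,0,-0.0006,0],[0,0,0,-0.0006,0],[0,0,0,-0.0006,0],[0,0,0,-0.0006,0],[0,0,0,-0.0006,0],[0,0,0,-0.0006,0]]'
```

```text
time: 24.8
position: [0.5231, 0.0612, 0.0898]
eef_rot: [180.0, 0.2, 172.8]
force: [-5.8, -0.6, 20.7]
finger_gap: 0.0246
grasp_force: 101.0
```

```bash
python3 -m jog '[[0,0,0,0.001,0],[0,0,0,0.002,0],[0,0,0,0.002,0],[0.7,0,0,0.002,0],[0.7,0,0,0.002,0],[0.7,0,0,0.002,0],[0.7,0,0,0.01,0],[0.7,0,0,0.03,0]]'; python3 -m jog '[[0.7,0,0,0.04,0],[0.7,0,0,0.08,0],[0.7,0,0,0.12,0],[0.7,0,0,0.12,0],[0.7,0,0,0.12,0],[0.7,0,0,0.12,0],[0.7,0,0,0.12,0],[0.7,0,0,0.12,0]]'; python3 - <<'E'
from h import *
o=bot.get_obs();w=cam("wrist",o);im=bot.capture("wrist")[...,::-1].copy();cv2.imwrite("pics/w8.png",im)
print(o["time"],o["position"],o["force"],o["finger_gap"])
g=cv2.cvtColor(im,cv2.COLOR_BGR2HSV);m=((g[...,1]>90)&(g[...,0]>12)&(g[...,0]<32)).astype(np.uint8)
n,l,s,c=cv2.connectedComponentsWithStats(m)
for i in range(1,n):
    if s[i][4]>25: print(c[i].round(1),s[i],onplane(w,c[i],.12).round(4))
for z in (.12,.13):print(proj(w,(.5217,.061,z)))
E
```

```text
time: 25.8
position: [0.5207, 0.0612, 0.1166]
eef_rot: [-180.0, -0.1, 172.8]
force: [-0.2, 0.4, 0.1]
finger_gap: 0.0599
grasp_force: 0.0
time: 26.8
position: [0.5213, 0.0612, 0.2363]
eef_rot: [-180.0, -0.1, 172.8]
force: [0.1, 0.0, -1.0]
finger_gap: 0.0596
grasp_force: 0.0
26.8 [0.52129356 0.06123325 0.23634917] [ 0.14732672  0.04074055 -1.02579889] 0.05960496878802557
[272.  169.9] [262 168  22   7  43] [0.5007 0.0631 0.12  ]
[272.4 177.5] [260 175  27   7  42] [0.507  0.0627 0.12  ]
[273.  195.9] [261 185  25  23 447] [0.5225 0.0612 0.12  ]
[185.2 214.5] [172 209  22  18 119] [ 0.5294 -0.0137  0.12  ]
[310.7 259.7] [300 255  24  14 119] [0.5841 0.0868 0.12  ]
[227.1 295.2] [215 290  23  15 123] [0.61   0.0084 0.12  ]
[427.1 325.9] [416 319  24  15 256] [0.6654 0.1881 0.12  ]
[272.58122769 195.06618414]
[272.56675643 198.53517   ]
```

```bash
python3 -c "
from workcell import bot
print(bot.close_job())"
```

```text
the job is handed in; nothing more can be done
None
```

The depth rod found the stop at 30 mm (probe touch up to 11.4 N) and is back in its stand. The yellow post was pushed onto the stop with about 21 N, its head level with the other three to within about 2 mm as far as the camera shows, and the job was handed in at about 27 s.

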